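# Load and lock a block in the cam-clamp holding jig

## Task

Get the oak block on the jig's board ready for chiselling: push it back flat against the long fence and along the fence until its end meets the end stop, then push the cam lever fully over, away from the stop, so that the cam locks the block. Only push with the fingers; the block must not be lifted off the board or tipped up, and the other things on the bench must be left where they are.

Things in the scene. Friction and masses are not known exactly. Their poses are not given: they have to be found in the camera images.
- jig: Holding jig fixed to the bench, yaw varies: brown fibreboard 205 (x) x 370 (y) x 12 mm, origin at the centre of its underside. Axes: x away from the robot to the fence, y left along the fence, z up. Hardwood fence along the far edge, 28 mm thick, 28 mm above the board, working face at x = +70 mm. End stop at its right end, 56 (x) x 30 (y) mm, 28 mm above the board, working face at y = -150 mm.
- jig_corner (a point): Inner corner where fence face, stop face and the top of the board meet; axes as the jig's. The block is home when its long side touches the fence and its end the stop: its centre is then 22.5 mm to -x, 75 mm to +y and 15 mm above this point.
- oak_centre (a point): Centre of the loose oak block, half-way up: a plain rectangular offcut 45 mm wide (own x), 150 mm long (own y), 30 mm high, 0.09 to 0.18 kg. At the start it lies on the board left of the cam, off the fence and turned up to 0.3 rad from parallel with it.
- cam_pivot (a point): Vertical pivot axis of the cam lever, at the board's top, 50 mm left of the stop face and 72.7 mm in front of the fence face. The cam is a dark disc of 20 mm radius set 8 mm off the pivot, top 25 mm above the board (bolt head 31 mm).
- lever_end (a point): Centre of the round end of the cam lever's dark wooden handle, 76 mm from the pivot axis and 13 mm above the board. The handle is a straight bar 16 mm wide (19 mm at the round end), from 3 to 23 mm above the board.
- cam_lever (a joint): Lever angle, rad. 0 = open, handle points from pivot to the robot and right: 220 deg anticlockwise from the jig's +x, less the joint angle. Grows clockwise from above, towards the left; 1.9 = end of travel. Below 0.3 the cam leaves the block 6 to 9 mm of play along the fence; from 1.4 it nips the block, over centre at 1.7. Needs 1 to 6 N at the handle, stays where left.
- chisel_20: Chisel lying left of the jig, a bystander.
- chisel_12: Narrower chisel left of the jig, a bystander.
- sanding_block: Sanding block right of the jig, a bystander.
- offcut_pine: Pine offcut 60 x 110 x 25 mm right of the jig, a bystander.
- pencil: Pencil 176 mm long lying on the jig's board along its near edge, left of the lever, about 160 mm in front of the fence; a bystander.
- try_square: Try square lying to the right, a bystander.
- jar_screws: Jar of screws standing to the left at the back, a bystander.

How it is judged:
By the outcome, as a careful person would: the job done as asked, in the order asked, and still so for the second after the job is handed in, with the robot touching nothing.
It also fails if it takes over 56 s, if anything falls off the work surface, if the arm or the gripper's body presses on something with over 40 N, if the wrist force passes 120 N, or if a joint passes its speed limit or range.

## Robot

A 7-joint arm with a two-finger parallel gripper is mounted at the origin on a cart in front of the work surface, level with it; the furniture and walls round the work are solid. World frame = base frame: x ahead of the robot, y to its left, z up, the work surface at z = 0. Lengths are in m, angles in rad, forces in N, time in s.
With the tool pointing down it reaches from about 0.4 to 0.925 m from the base axis. Payload 4.1 kg.
Tool frame: the origin (TCP) lies at the very end of the fingers, on their centre line; the grasp point (between the pads) lies 19 mm behind it; x points along the fingers, y is the direction in which the jaws open and shut, and the axes are right-handed (so a half turn about x gives the same grasp; the last joint's range is limited). The gripper opens to 85 mm and grips with 20 to 120 N. Pads are 22 mm wide; open, the fingers measure 114 mm over their backs; the gripper's body (76 mm by 85 mm) begins 54 mm behind the grasp point. The pads swing forward as they close: fully open they stand 13 mm farther back than shut.
Start: joints at [1.223, 0.398, 0.045, 1.537, -0.019, 1.207, -0.051], TCP at [0.16, -0.63, 0.231] pointing down, gripper open.
Joint ranges: [-2.82, 2.82], [-0.49, 2.23], [-1.37, 1.46], [0, 2.46], [-1.36, 4.5], [0.23, 2], [-2.94, 2.94]. Speed limits (rad/s): [2.57, 2.57, 3.14, 3.14, 3.14, 3.14, 3.14].

## Interface

Orientations are given as a 3x3 rotation matrix whose columns are the frame's x, y, z axes.
In Python, from workcell import bot, cams, ticket gives the robot as it stands.
- The arm moves only by the tool jog_arm, never from a script. Its argument "plan" is a list of rows, each a list of 5 numbers: the gripper's target within -1 to 1 (fully open at 1, half-way at 0, shut at -1), then the shift along the world's x, y, z in m, then the turn about the world's z in units of 5 degrees (1.0 is 5 degrees). A call has 1 to 10 rows; each row shifts and turns the commanded pose from where the row before left it; what a row does not reach is not made up. A row lasts 1/10 s, in which the tool goes at most 50 mm and 8.59 degrees, less where a joint would pass 70% of its speed; a pose out of reach is approached as far as the arm can. A call with a gripper value outside its range is refused whole. The fingers move at their own pace and stop on an object; "squeeze" is the grip in N (left out, the last holds). Time passes only in rows, so rows that do not move let the fingers close. It gives the time, the measured TCP pose, the force and the opening at its end, in the units of the state.
- bot.state(): the state, without advancing time (a new reading comes with each control period).
- cams.read_camera(name): name is "scene" or "top" or "wrist"; returns (picture, depth): 400x640x3 uint8, blue, green, red; 400x640 float32, m along the optical axis (not along the pixel's ray), 0 where there is no reading.
- cams.camera_params(name): a dict with "camera_matrix" (3x3 intrinsics, pixels), "extrinsics" (4x4, takes a point from camera to world coordinates). Camera axes: x right, y up, looking along -z (the intrinsics and any distortion apply to the point x, -y, -z); pixel columns grow to the right and rows downward; lengths in m; the calibration is good to about 2 mm. A picture is of the moment at which its call begins: read the wrist's pose just before it. camera_params takes no time and is no camera call; for the wrist camera it gives the pose at the moment of the call.
- ticket.job_done(): hands the job in, once; it reports no verdict.
The state is a dict: "t": time; "joint_positions": joint angles; "joint_velocities": joint speeds; "effort": joint torques, N m; "position": TCP position; "eef_rot": TCP orientation; "ft_force": force on the tool from outside, world axes, zero at the start; "wrist_torque": the same for the moment, N m; "width": finger opening in m.
Only numpy, scipy, OpenCV 4.12 (cv2) and the standard library are available. Lean on these libraries where they do the work, as an engineer would, in place of code of your own. Each camera call takes 0.05 s, during which the arm holds its last target.

## Working session

There is one attempt and no reset: what is moved stays moved. The work goes in short steps, Python scripts to look and compute and a tool call to move; the robot and the scene stay as the last step left them, time stands still between calls to the robot, and variables do not carry over. Pictures are saved under pics/ and viewed, and the job is handed in when it is done.

Besides the shell and the picture viewer there is one more tool, called after "Emit:" as name(argument=value, ...), one argument or row to a line, values as JSON. jog_arm: Moves the arm, as the interface text tells. Its arguments: {"type":"object","properties":{"plan":{"type":"array","items":{"type":"array","items":{"type":"number"}}},"squeeze":{"type":"number"}},"required":["plan"]}

```bash
mkdir -p pics; ls
python3 - <<'E'
from workcell import bot,cams
import cv2,json
s=bot.state();print(s['t'],s['position'],s['eef_rot'],s['width'])
for n in("scene","top","wrist"):
    p=cams.camera_params(n);print(n,p)
    im,d=cams.read_camera(n);cv2.imwrite(f'pics/{n}0.png',im)
    import numpy as np;np.save(f'pics/{n}0.npy',d)
E
```

```text
pics
0.0 [ 0.15993413 -0.62934295  0.23025748] [[-5.95664964e-04  2.46346436e-01 -9.69181654e-01]
 [ 1.88556564e-03 -9.69179827e-01 -2.46347130e-01]
 [-9.99998045e-01 -1.97419598e-03  1.12804091e-04]] 0.08517318046192486
scene {'camera_matrix': array([[405.31774162,   0.        , 319.01980749],
       [  0.        , 405.31774162, 209.77634275],
       [  0.        ,   0.        ,   1.        ]]), 'extrinsics': array([[-0.68555808,  0.51162264, -0.51793087, -0.16011208],
       [-0.72799582, -0.48731437,  0.48223106,  0.69394662],
       [-0.00567483,  0.70764891,  0.70654144,  0.95895972],
       [ 0.        ,  0.        ,  0.        ,  1.        ]])}
top {'camera_matrix': array([[460.50711563,   0.        , 318.49924635],
       [  0.        , 460.50711563, 194.80283727],
       [  0.        ,   0.        ,   1.        ]]), 'extrinsics': array([[ 0.00455157,  0.98962182, -0.14362428,  0.28733841],
       [-0.99998483,  0.00495008,  0.00241745,  0.03968876],
       [ 0.00310331,  0.1436111 ,  0.98962934,  1.55968583],
       [ 0.        ,  0.        ,  0.        ,  1.        ]])}
wrist {'camera_matrix': array([[300.96024152,   0.        , 319.70109841],
       [  0.        , 300.96024152, 201.8600749 ],
       [  0.        ,   0.        ,   1.        ]]), 'extrinsics': array([[ 0.246501  ,  0.93608269,  0.25097104,  0.22319928],
       [-0.9691414 ,  0.23848828,  0.06235612, -0.61400859],
       [-0.00148317, -0.25859727,  0.96598409,  0.3732653 ],
       [ 0.        ,  0.        ,  0.        ,  1.        ]])}
```

View pics/top0.png

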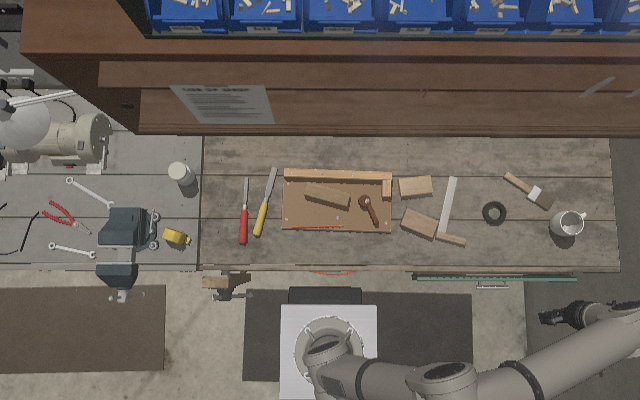

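View pics/scene0.png

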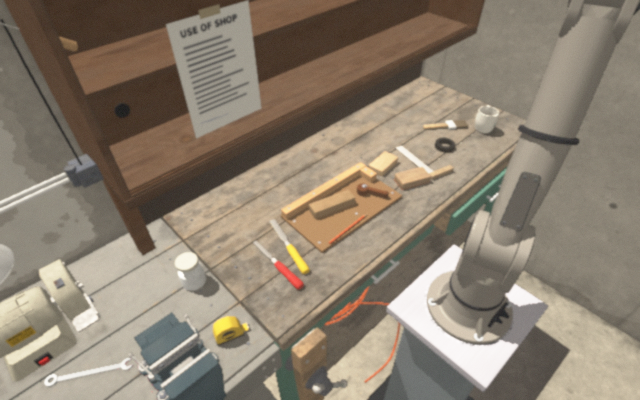

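The top view shows the board at about (282-392, 168-235). The block is near (327,197), the cam at (364,202), the lever end at (376,225) and the pencil near (320,227). I'll zoom in next.

```bash
cat > h.py <<'E'
import numpy as np,cv2
from workcell import bot,cams
def ray(n,uv,z,p=None):
    p=p or cams.camera_params(n);K=p['camera_matrix'];T=p['extrinsics']
    uv=np.atleast_2d(uv).astype(float)
    d=np.c_[(uv[:,0]-K[0,2])/K[0,0],-(uv[:,1]-K[1,2])/K[1,1],-np.ones(len(uv))]@T[:3,:3].T
    o=T[:3,3];return (o+d*((z-o[2])/d[:,2])[:,None])
def proj(n,P,p=None):
    p=p or cams.camera_params(n);K=p['camera_matrix'];T=p['extrinsics']
    c=(np.atleast_2d(P)-T[:3,3])@T[:3,:3]
    return np.c_[K[0,0]*c[:,0]/-c[:,2]+K[0,2],K[1,1]*-c[:,1]/-c[:,2]+K[1,2]]
E
python3 - <<'E'
from h import *
im=cv2.imread('pics/top0.png');c=im[155:245,270:400]
cv2.imwrite('pics/top0z.png',cv2.resize(c,None,fx=6,fy=6,interpolation=cv2.INTER_CUBIC))
d=np.load('pics/top0.npy')
print(ray('top',[(282,180),(392,180),(282,235),(392,235)],0.012).round(3))
E
```

```text
[[ 0.562  0.161  0.012]
 [ 0.564 -0.215  0.012]
 [ 0.375  0.158  0.012]
 [ 0.377 -0.211  0.012]]
```

View pics/top0z.png

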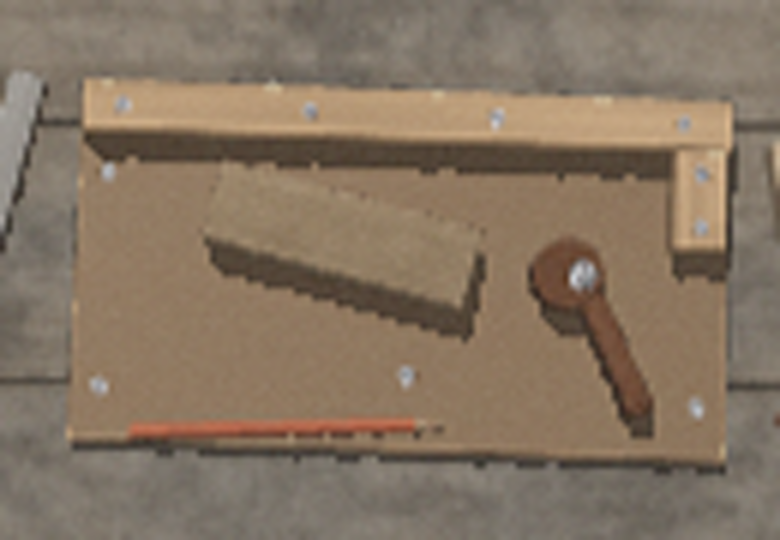

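View pics/wrist0.png

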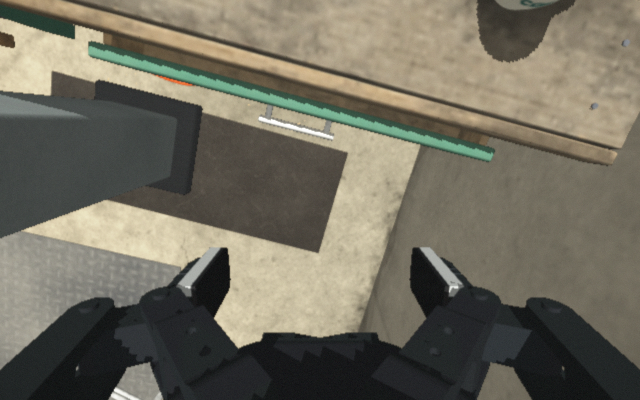

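```bash
cat >> h.py <<'E'
def zr(pts,z): 
    p=(np.atleast_2d(pts).astype(float)+.5)/6-.5+np.array([270,155]); return ray('top',p,z)[:,:2]
E
python3 - <<'E'
from h import *
f=zr([(85,130),(672,148)],.040);s=zr([(675,150),(671,246)],.040);n=zr([(70,440),(725,462)],.012);sd=zr([(84,82),(68,437),(733,104),(725,462)],.012)
o=zr([(85,80),(733,103)],.040)
b=zr([(225,165),(482,235),(462,308),(205,235)],.042);pv=zr([(583,273)],.043);le=zr([(637,408)],.035)
for q in(f,o,s,n,sd,b,pv,le):print(q.round(4).tolist())
for q in (f,o,n):
    v=q[0]-q[1];print('yaw',np.arctan2(-v[0],v[1]))
print('block c',b.mean(0),'yaw',[np.arctan2(-(b[i]-b[j])[0],(b[i]-b[j])[1]) for i,j in((0,1),(3,2))],[np.linalg.norm(b[i]-b[(i+1)%4]) for i in range(4)])
E
```

```text
[[0.5702, 0.1528], [0.5616, -0.1753]]
[[0.5987, 0.1532], [0.5874, -0.2098]]
[[0.5605, -0.1769], [0.5063, -0.1739]]
[[0.3989, 0.1606], [0.3883, -0.2062]]
[[0.6032, 0.1559], [0.4006, 0.1617], [0.5924, -0.2144], [0.3883, -0.2062]]
[[0.5504, 0.0743], [0.5117, -0.0687], [0.4708, -0.0574], [0.5109, 0.0851]]
[[0.4905, -0.1245]]
[[0.4164, -0.1544]]
yaw -0.0260246571651498
yaw -0.03096288279734332
yaw -0.028795446219907903
block c [0.51093351 0.00834502] yaw [np.float64(-0.264320775634915), np.float64(-0.2742971938913762)] [np.float64(0.14817608100880553), np.float64(0.04240548065669722), np.float64(0.1480672518813), np.float64(0.040927913332199695)]
```

Emit:
jog_arm(
  plan=[
    [0.2,0.03,0.035,0,-0.32],
    [0.2,0.035,0.035,0,-0.32],
    [0.2,0.035,0.035,0,-0.32],
    [0.2,0.035,0.035,0,-0.32],
    [0.2,0.035,0.035,0,-0.32],
    [0.2,0.035,0.035,0,-0.32],
    [0.2,0.035,0.035,0,-0.32],
    [0.2,0.03,0.035,0,-0.32],
    [0.2,0.0,0.04,0,-0.32],
    [0.2,0.0,0.04,0,-0.32],
  ],
)

```text
t: 1.15
position: [0.4307, -0.2678, 0.2309]
eef_rot: [[-0.0, -0.03, -1.0], [0.001, -1.0, 0.03], [-1.0, -0.0, 0.001]]
ft_force: [0.4, -0.1, -0.5]
width: 0.0513
```

Emit:
jog_arm(
  plan=[
    [0.2,0,0.04,0,0],
    [0.2,0,0.04,0,0],
    [0.2,0,0.04,-0.01,0],
    [0.2,0,0.04,-0.02,0],
    [0.2,0,0.04,-0.02,0],
    [0.2,0,0.04,-0.02,0],
    [0.2,0,0.04,-0.02,0],
    [0.2,0,0,-0.02,0],
    [0.2,0,0,0,0],
    [0.2,0,0,0,0],
  ],
)

```text
t: 2.15
position: [0.4299, 0.0094, 0.1214]
eef_rot: [[-0.001, -0.031, -1.0], [-0.0, -1.0, 0.031], [-1.0, 0.0, 0.001]]
ft_force: [-0.0, -0.3, 0.5]
width: 0.0512
```

Run:
```python
from h import *
im,_=cams.read_camera('wrist');cv2.imwrite('pics/wrist1.png',im)
```

```text
(no output)
```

View pics/wrist1.png

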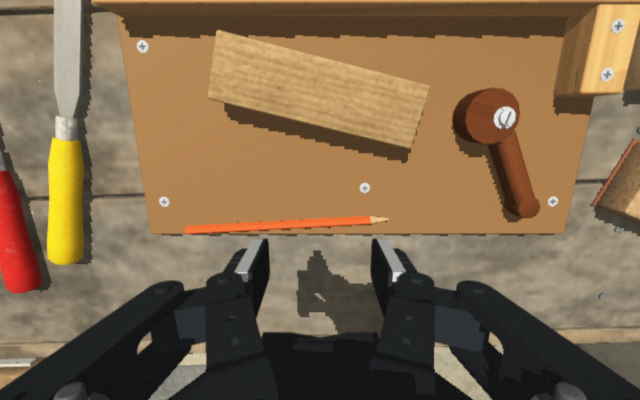

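The wrist view shows the block corners at (218,30), (429,85), (408,150) and (209,100). The bolt is at (504,118), the lever end at (523,206), and the pencil runs (185,229) to (388,220). I'll cross-check these against the top view.

Run:
```python
from h import *
r=lambda p,z:print(ray('wrist',p,z)[:,:2].round(4).tolist())
r([(218,30),(429,85),(408,148),(209,99)],.042);r([(185,229),(388,220)],.016);r([(504,118)],.043);r([(524,206)],.035);r([(557,97)],.012);r([(580,6),(561,90)],.04)
```

```text
[[0.5567, 0.0723], [0.5178, -0.0702], [0.4749, -0.0575], [0.5135, 0.0838]]
[[0.4085, 0.1275], [0.4111, -0.0502]]
[[0.4939, -0.1245]]
[[0.4258, -0.1535]]
[[0.5085, -0.1829]]
[[0.5638, -0.1674], [0.5117, -0.164]]
```

Emit:
jog_arm(
  plan=[
    [0.2,0.011,0.002,0,0],
    [0.2,0,0,-0.03,0],
    [0.2,0,0,-0.03,0],
    [0.2,0,0,-0.02,0],
    [0.2,0,0,-0.015,0],
    [0.2,0,0,-0.008,0],
    [0.2,0,0,0,0],
  ],
)

```text
t: 2.9
position: [0.4416, 0.0116, 0.0181]
eef_rot: [[-0.0, -0.031, -1.0], [-0.0, -1.0, 0.031], [-1.0, 0.0, 0.0]]
ft_force: [-0.2, 0.4, -0.7]
width: 0.0513
```

Run:
```python
from h import *
im,_=cams.read_camera('wrist');cv2.imwrite('pics/wrist2.png',im)
im,_=cams.read_camera('scene');cv2.imwrite('pics/scene2.png',cv2.resize(im[150:260,260:420],None,fx=5,fy=5))
```

```text
(no output)
```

View pics/wrist2.png

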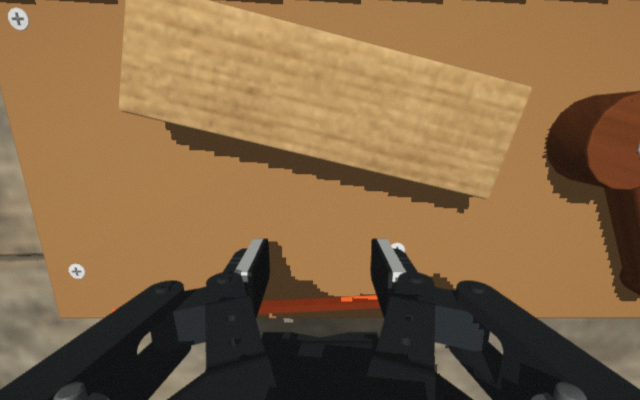

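View pics/scene2.png

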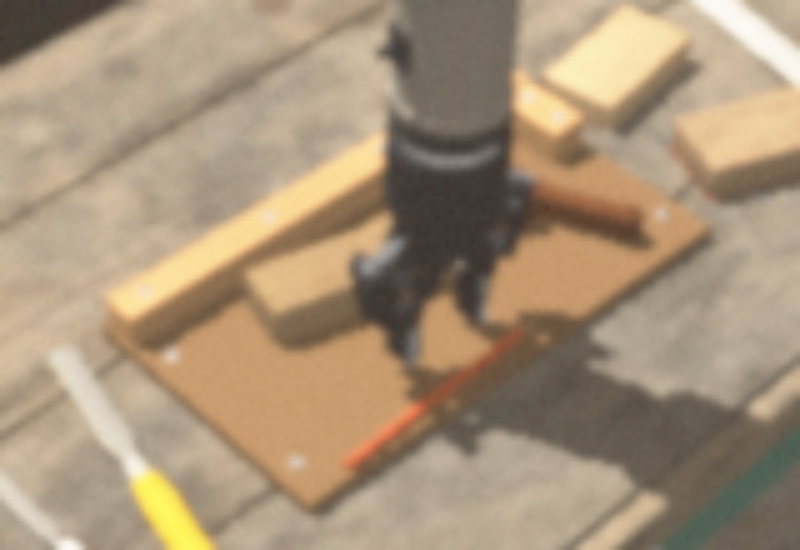

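Tips are low on the board and behind the pencil. Next I push forward slowly.

Emit:
jog_arm(
  plan=[
    [0.2,0.008,0,0,0],
    [0.2,0.008,0,0,0],
    [0.2,0.006,0,0,0],
    [0.2,0.005,0,0,0],
    [0.2,0.005,0,0,0],
    [0.2,0.005,0,0,0],
    [0.2,0.005,0,0,0],
    [0.2,0.005,0,0,0],
  ],
)

```text
t: 3.8
position: [0.4881, 0.0119, 0.0182]
eef_rot: [[-0.001, -0.031, -1.0], [-0.0, -1.0, 0.031], [-1.0, 0.0, 0.001]]
ft_force: [0.1, -0.9, 1.3]
width: 0.0515
```

Run:
```python
from h import *
im,_=cams.read_camera('wrist');cv2.imwrite('pics/wrist3.png',im)
```

```text
(no output)
```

View pics/wrist3.png

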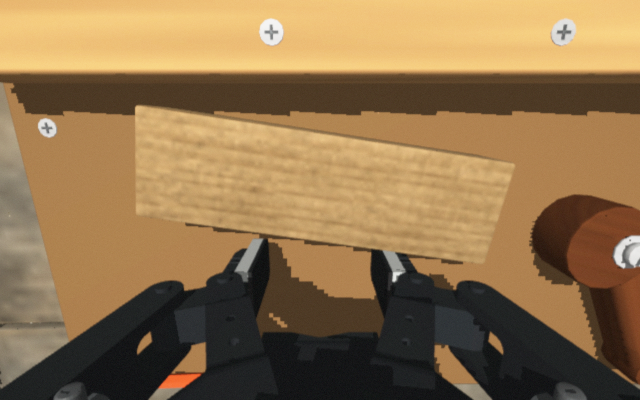

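Emit:
jog_arm(
  plan=[
    [0.2,0.004,0,0,0],
    [0.2,0.004,0,0,0],
    [0.2,0.004,0,0,0],
    [0.2,0.004,0,0,0],
    [0.2,0.003,0,0,0],
    [0.2,0.002,0,0,0],
  ],
)

```text
t: 4.45
position: [0.5094, 0.012, 0.0184]
eef_rot: [[-0.0, -0.031, -1.0], [-0.0, -1.0, 0.031], [-1.0, 0.0, 0.0]]
ft_force: [-1.7, -0.0, 0.6]
width: 0.0514
```

Run:
```python
from h import *
im,_=cams.read_camera('wrist');cv2.imwrite('pics/wrist4.png',im)
```

```text
(no output)
```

View pics/wrist4.png

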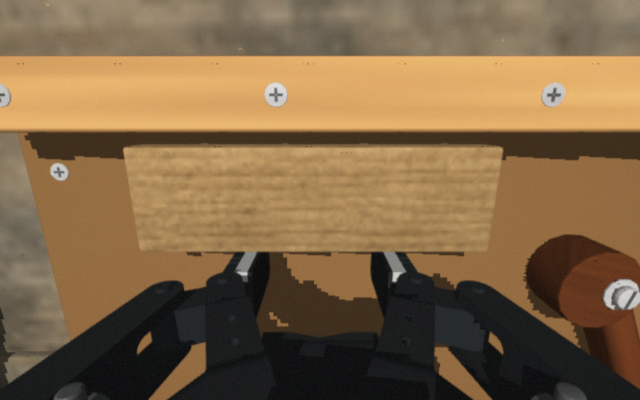

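Nearly parallel, with a gap of about 6 mm (block far edge at row 147, fence edge at row 131). I'll press on until force shows.

Emit:
jog_arm(
  plan=[
    [0.2,0.002,0,0,0],
    [0.2,0.002,0,0,0],
    [0.2,0.002,0,0,0],
    [0.2,0.001,0,0,0],
    [0.2,0.001,0,0,0],
  ],
)

```text
t: 5.0
position: [0.5146, 0.012, 0.0179]
eef_rot: [[-0.005, -0.03, -1.0], [-0.001, -1.0, 0.03], [-1.0, 0.001, 0.005]]
ft_force: [-7.1, 0.5, 5.2]
width: 0.0514
```

Run:
```python
from h import *
im,_=cams.read_camera('wrist');cv2.imwrite('pics/wrist5.png',im);print(bot.state()['ft_force'],bot.state()['position'])
```

```text
[-7.6288382  -0.40833304  4.94406539] [0.51452915 0.01196462 0.01788692]
```

View pics/wrist5.png

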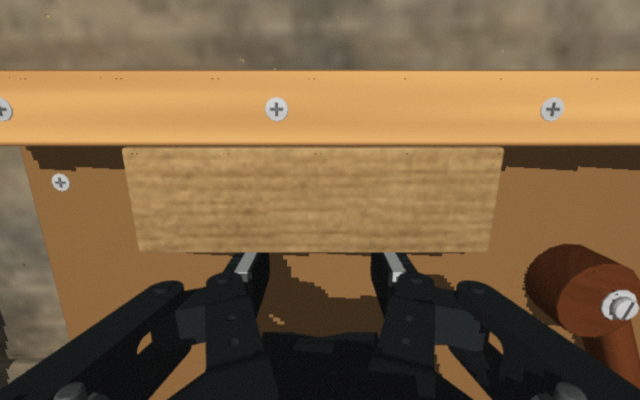

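The block is flat on the fence (rows 147/146). I'll back off, rise and go to the left end.

Run:
```python
from h import *
print(ray('wrist',[(123,148),(140,250),(503,148),(489,250),(100,146),(600,146)],.042).round(4).tolist())
```

```text
[[0.5721, 0.0863, 0.042], [0.5292, 0.0877, 0.042], [0.5677, -0.0615, 0.042], [0.5246, -0.0611, 0.042], [0.5732, 0.095, 0.042], [0.5673, -0.0991, 0.042]]
```

Emit:
jog_arm(
  plan=[
    [0.0,-0.01,0,0,0],
    [-0.5,-0.01,0,0.03,0],
    [-1,0,0.02,0.045,0],
    [-1,0.0,0.04,0.01,0],
    [-1,0.02,0.04,0,0],
    [-1,0.025,0.02,0,0],
    [-1,0,0,0,0],
    [-1,0,0,0,0],
    [-1,0,0,0,0],
  ],
)

```text
t: 5.95
position: [0.5414, 0.1305, 0.1029]
eef_rot: [[-0.001, -0.032, -0.999], [-0.001, -0.999, 0.032], [-1.0, 0.001, 0.001]]
ft_force: [-0.3, 1.1, -0.4]
width: -0.0003
```

Emit:
jog_arm(
  plan=[
    [-1,0.004,0,-0.025,0],
    [-1,0,0,-0.025,0],
    [-1,0,0,-0.02,0],
    [-1,0,0,-0.012,0],
    [-1,0,0,0,0],
  ],
)

```text
t: 6.45
position: [0.5444, 0.1305, 0.0198]
eef_rot: [[-0.004, -0.031, -0.999], [-0.002, -1.0, 0.031], [-1.0, 0.002, 0.004]]
ft_force: [-0.5, -1.3, 0.7]
width: 0.0001
```

Run:
```python
from h import *
im,_=cams.read_camera('wrist');cv2.imwrite('pics/wrist6.png',im)
```

```text
(no output)
```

View pics/wrist6.png

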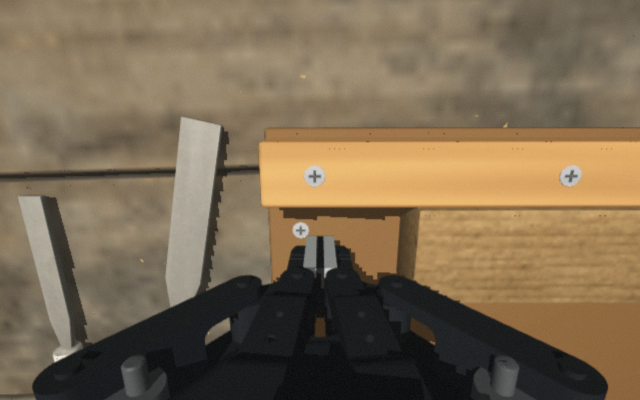

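Emit:
jog_arm(
  plan=[
    [-1,0,-0.01,0,0],
    [-1,0,-0.008,0,0],
    [-1,-0.001,-0.006,0,0],
    [-1,0,-0.006,0,0],
    [-1,0,-0.006,0,0],
    [-1,0,-0.006,0,0],
    [-1,-0.001,-0.006,0,0],
    [-1,0,-0.006,0,0],
    [-1,0,-0.006,0,0],
    [-1,0,-0.006,0,0],
  ],
)

```text
t: 7.5
position: [0.5442, 0.0654, 0.0214]
eef_rot: [[0.0, -0.03, -1.0], [-0.0, -1.0, 0.03], [-1.0, 0.0, -0.0]]
ft_force: [0.6, 1.7, 0.3]
width: 0.0001
```

Run:
```python
from h import *
im,_=cams.read_camera('wrist');cv2.imwrite('pics/wrist7.png',im)
```

```text
(no output)
```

View pics/wrist7.png

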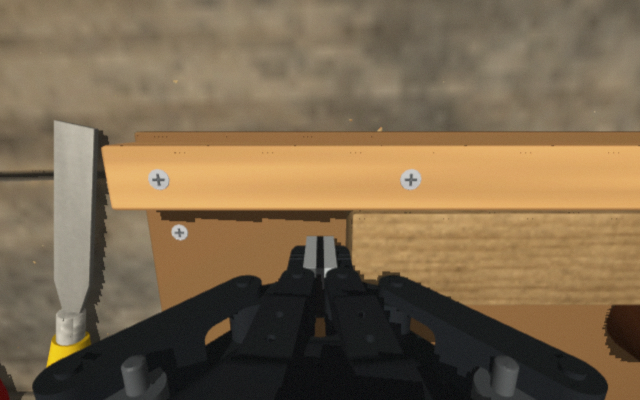

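Contact has been made: the block is sliding and still flat on the fence. I'll carry on.

Emit:
jog_arm(
  plan=[
    [-1,0,-0.006,0,0],
    [-1,0,-0.006,0,0],
    [-1,-0.001,-0.006,0,0],
    [-1,0,-0.006,0,0],
    [-1,0,-0.006,0,0],
    [-1,0,-0.006,0,0],
    [-1,-0.001,-0.006,0,0],
    [-1,0,-0.006,0,0],
    [-1,0,-0.006,0,0],
  ],
)

```text
t: 8.45
position: [0.542, 0.0114, 0.0213]
eef_rot: [[-0.0, -0.03, -1.0], [-0.0, -1.0, 0.03], [-1.0, 0.0, 0.0]]
ft_force: [0.9, 1.3, 0.2]
width: -0.0002
```

Run:
```python
from h import *
im,_=cams.read_camera('wrist');cv2.imwrite('pics/wrist8.png',im)
print(ray('wrist',[(350,215),(350,270)],.042).round(4).tolist())
```

```text
[[0.5683, -0.0042, 0.042], [0.5425, -0.004, 0.042]]
```

View pics/wrist8.png

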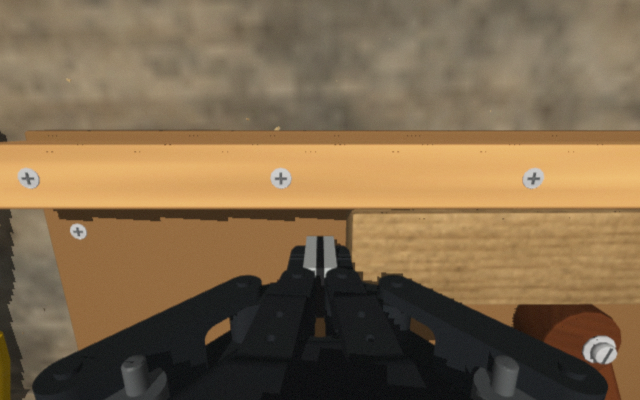

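Emit:
jog_arm(
  plan=[
    [-1,0,-0.006,0,0],
    [-1,0,-0.006,0,0],
    [-1,0,-0.004,0,0],
    [-1,0,-0.002,0,0],
    [-1,0,0,0,0],
  ],
)

```text
t: 9.0
position: [0.5421, -0.0066, 0.0213]
eef_rot: [[-0.0, -0.031, -1.0], [-0.0, -1.0, 0.031], [-1.0, 0.0, 0.0]]
ft_force: [0.0, -0.9, 1.1]
width: 0.0002
```

Emit:
jog_arm(
  plan=[
    [-1,0,-0.002,0,0],
    [-1,0,-0.001,0,0],
    [-1,0,0,0,0],
  ],
)

```text
t: 9.3
position: [0.5421, -0.009, 0.0214]
eef_rot: [[0.0, -0.03, -1.0], [-0.0, -1.0, 0.03], [-1.0, 0.0, -0.0]]
ft_force: [0.4, 0.2, 0.6]
width: 0.0003
```

Emit:
jog_arm(
  plan=[
    [-1,0,-0.002,0,0],
    [-1,0,-0.001,0,0],
    [-1,0,-0.001,0,0],
    [-1,0,0,0,0],
  ],
)

```text
t: 9.7
position: [0.542, -0.0131, 0.0213]
eef_rot: [[-0.0, -0.03, -1.0], [-0.0, -1.0, 0.03], [-1.0, 0.0, 0.0]]
ft_force: [-0.6, 1.1, 1.6]
width: -0.0003
```

Run:
```python
from h import *
im,_=cams.read_camera('top');cv2.imwrite('pics/top9.png',cv2.resize(im[155:245,270:400],None,fx=6,fy=6,interpolation=cv2.INTER_CUBIC))
im,_=cams.read_camera('wrist');cv2.imwrite('pics/wrist9.png',im)
```

```text
(no output)
```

View pics/wrist9.png

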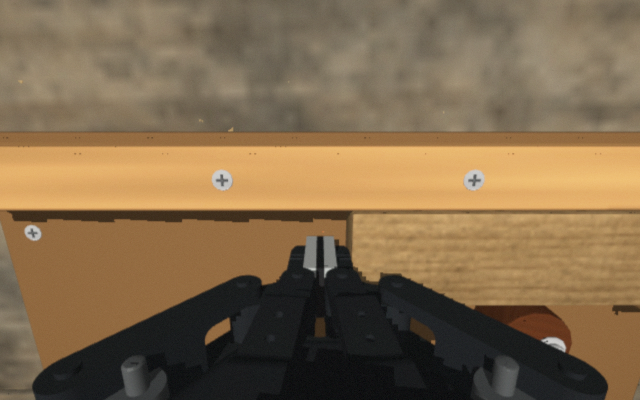

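View pics/top9.png

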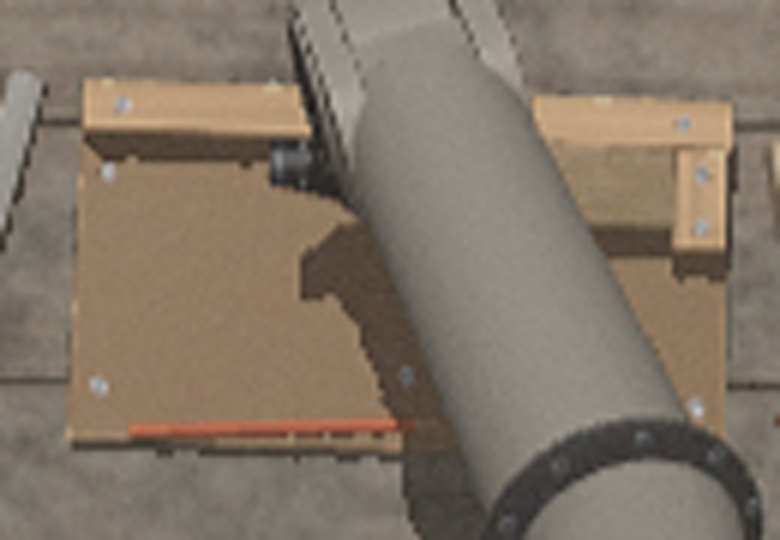

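The top view shows the block's end practically at the stop face (zoom column 672). The force hasn't risen yet, so I continue in 1 mm steps.

Emit:
jog_arm(
  plan=[
    [-1,0,-0.001,0,0],
    [-1,0,-0.001,0,0],
    [-1,0,0,0,0],
  ],
)

```text
t: 10.1
position: [0.542, -0.0136, 0.0214]
eef_rot: [[-0.0, -0.03, -1.0], [0.001, -1.0, 0.03], [-1.0, -0.001, 0.0]]
ft_force: [-0.6, 5.1, 1.3]
width: 0.0001
```

Emit:
jog_arm(
  plan=[
    [-1,0,-0.001,0,0],
    [-1,0,-0.001,0,0],
    [-1,0,0,0,0],
  ],
)

```text
t: 10.4
position: [0.542, -0.0137, 0.0214]
eef_rot: [[0.0, -0.029, -1.0], [0.004, -1.0, 0.029], [-1.0, -0.004, 0.0]]
ft_force: [-0.7, 7.3, 0.4]
width: -0.0002
```

Emit:
jog_arm(
  plan=[
    [-1,0,0.01,0,0],
    [-1,0,0.006,0.03,0],
    [-1,0,0,0.04,0],
    [-1,-0.03,-0.02,0.03,0],
    [-1,-0.03,-0.04,0,0],
    [-1,-0.03,-0.04,0,0],
    [-1,-0.02,-0.04,0,0],
    [-1,0,-0.04,0,0],
    [-1,0,0,0,0],
    [-1,0,0,0,0],
  ],
)

```text
t: 11.4
position: [0.4317, -0.1826, 0.1214]
eef_rot: [[-0.0, -0.034, -0.999], [-0.001, -0.999, 0.034], [-1.0, 0.001, 0.0]]
ft_force: [0.5, 1.0, 0.6]
width: -0.0003
```

Run:
```python
from h import *
im,_=cams.read_camera('wrist');cv2.imwrite('pics/wrist10.png',im)
```

```text
(no output)
```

View pics/wrist10.png

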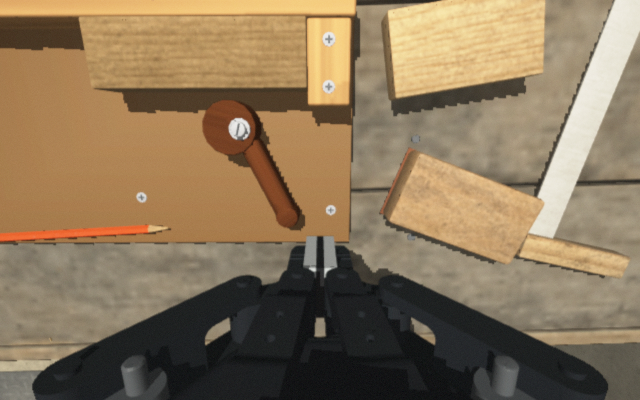

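The block sits flush at the fence and at the stop (308,50). The lever runs from (238,128) to (288,216). The sanding block's nearest corner is at (383,213), so I check clearance.

Run:
```python
from h import *
print(ray('wrist',[(383,213),(413,150),(350,240)],.012).round(3).tolist(),ray('wrist',[(385,214)],.03).round(3).tolist())
print('bolt',ray('wrist',[(239,129)],.043).round(4),'end',ray('wrist',[(288,215)],.035).round(4))
_,d=cams.read_camera('wrist');p=cams.camera_params('wrist');K,T=p['camera_matrix'],p['extrinsics']
for u,v in [(470,200),(460,50),(238,132),(288,216)]:
    z=d[v,u];c=np.array([(u-K[0,2])/K[0,0]*z,-(v-K[1,2])/K[1,1]*z,-z]);print((u,v),(T[:3,:3]@c+T[:3,3]).round(3))
```

```text
[[0.418, -0.237, 0.012], [0.472, -0.26, 0.012], [0.393, -0.208, 0.012]] [[0.423, -0.235, 0.03]]
bolt [[ 0.4937 -0.1259  0.043 ]] end [[ 0.4258 -0.1562  0.035 ]]
(470, 200) [ 0.433 -0.302  0.029]
(460, 50) [ 0.544 -0.286  0.025]
(238, 132) [ 0.492 -0.124  0.044]
(288, 216) [ 0.426 -0.156  0.038]
```

Emit:
jog_arm(
  plan=[
    [-1,0.0,-0.003,-0.02,0],
    [-1,0,0,-0.03,0],
    [-1,0,0,-0.03,0],
    [-1,0,0,-0.015,0],
    [-1,0,0,-0.005,0],
    [-1,0,0,0,0],
  ],
)

```text
t: 12.1
position: [0.4322, -0.1828, 0.021]
eef_rot: [[-0.001, -0.028, -1.0], [0.001, -1.0, 0.028], [-1.0, -0.001, 0.001]]
ft_force: [-0.2, -0.0, 0.5]
width: -0.0003
```

Run:
```python
from h import *
im,_=cams.read_camera('wrist');cv2.imwrite('pics/wrist11.png',im)
```

```text
(no output)
```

View pics/wrist11.png

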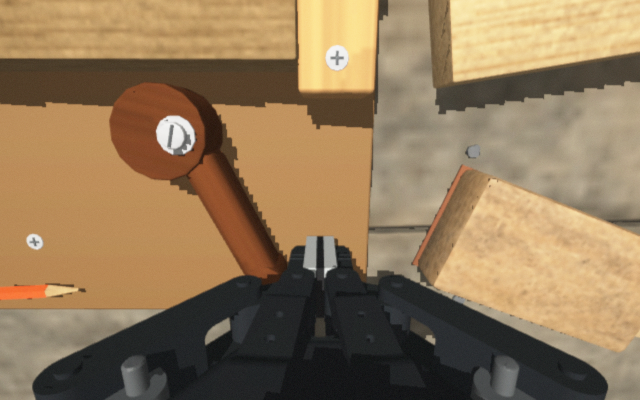

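Run:
```python
import numpy as np
P=np.array([.491,-.1245]);a=-.0285;R=np.array([[np.cos(a),-np.sin(a)],[np.sin(a),np.cos(a)]])
prev=np.array([.4322,-.1828])
for t in list(range(203,107,-6))+[109,107]:
    q=np.radians(t);u=np.array([np.cos(q),np.sin(q)]);n=np.array([-np.sin(q),np.cos(q)])
    c=P+R@(60*u+n*(8+11*abs(n[0])+13*abs(n[1])))/1000
    print(t,c.round(4),((c-prev)*1000).round(1));prev=c
```

```text
203 [ 0.444 -0.169] [11.8 13.8]
197 [ 0.4394 -0.1632] [-4.6  5.8]
191 [ 0.4355 -0.1568] [-3.9  6.4]
185 [ 0.4324 -0.1499] [-3.1  6.9]
179 [ 0.4301 -0.1429] [-2.3  7. ]
173 [ 0.4283 -0.1375] [-1.7  5.4]
167 [ 0.4271 -0.1317] [-1.2  5.8]
161 [ 0.4264 -0.1257] [-0.7  6. ]
155 [ 0.4264 -0.1194] [-0.   6.3]
149 [ 0.4271 -0.113 ] [0.7 6.4]
143 [ 0.4285 -0.1066] [1.4 6.5]
137 [ 0.4307 -0.1001] [2.2 6.4]
131 [ 0.4337 -0.0939] [3.  6.3]
125 [ 0.4376 -0.0878] [3.8 6. ]
119 [ 0.4422 -0.0822] [4.6 5.6]
113 [ 0.4475 -0.0771] [5.4 5.1]
109 [ 0.4515 -0.074 ] [4.  3.1]
107 [ 0.4536 -0.0726] [2.1 1.4]
```

Emit:
jog_arm(
  plan=[
    [-1,0.005,0.006,0,0],
    [-1,0.002,0.006,0,0],
    [-1,-0.002,0.007,0,0],
    [-1,-0.003,0.006,0,0],
    [-1,-0.003,0.007,0,0],
    [-1,-0.002,0.007,0,0],
    [-1,-0.001,0.006,0,0],
    [-1,0,0,0,0],
  ],
)

```text
t: 12.95
position: [0.4276, -0.1379, 0.0213]
eef_rot: [[-0.001, -0.029, -1.0], [0.0, -1.0, 0.029], [-1.0, -0.0, 0.001]]
ft_force: [0.3, 0.8, 0.3]
width: 0.0001
```

Run:
```python
from h import *
im,_=cams.read_camera('wrist');cv2.imwrite('pics/wrist12.png',im)
```

```text
(no output)
```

View pics/wrist12.png

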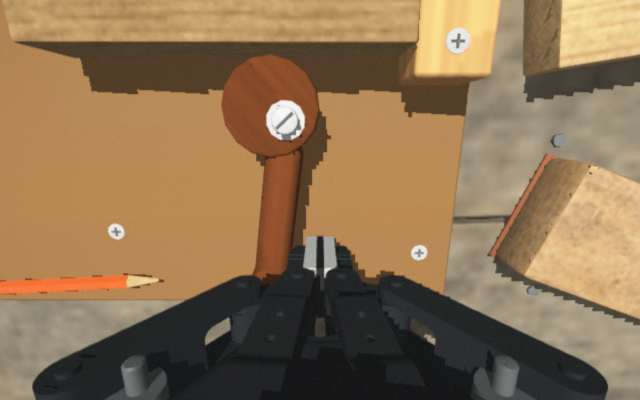

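Emit:
jog_arm(
  plan=[
    [-1,-0.001,0.006,0,0],
    [-1,0,0.006,0,0],
    [-1,0,0.006,0,0],
    [-1,0.001,0.007,0,0],
    [-1,0.001,0.006,0,0],
    [-1,0.002,0.007,0,0],
    [-1,0.003,0.006,0,0],
    [-1,0,0,0,0],
  ],
)

```text
t: 13.8
position: [0.4343, -0.0941, 0.0213]
eef_rot: [[-0.0, -0.029, -1.0], [0.0, -1.0, 0.029], [-1.0, -0.0, 0.0]]
ft_force: [-0.1, -0.9, 0.4]
width: -0.0001
```

Run:
```python
from h import *
im,_=cams.read_camera('wrist');cv2.imwrite('pics/wrist13.png',im)
```

```text
(no output)
```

View pics/wrist13.png

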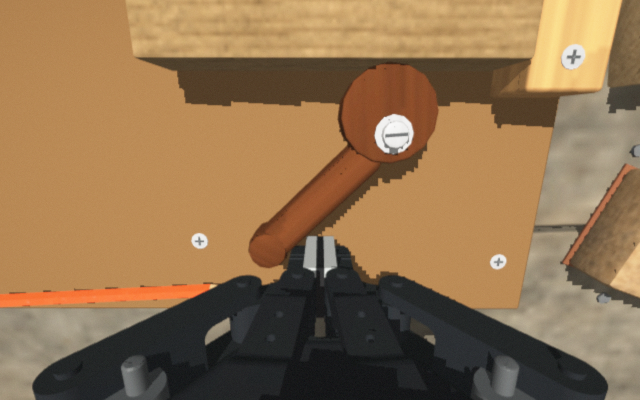

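Emit:
jog_arm(
  plan=[
    [-1,0.004,0.006,0,0],
    [-1,0.004,0.006,0,0],
    [-1,0.005,0.005,0,0],
    [-1,0.003,0.002,0,0],
    [-1,0,0,0,0],
  ],
)

```text
t: 14.35
position: [0.4484, -0.078, 0.0209]
eef_rot: [[-0.004, -0.032, -0.999], [-0.002, -0.999, 0.032], [-1.0, 0.003, 0.004]]
ft_force: [-3.6, -5.7, 1.0]
width: 0.0001
```

Run:
```python
from h import *
im,_=cams.read_camera('wrist');cv2.imwrite('pics/wrist14.png',im)
```

```text
(no output)
```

View pics/wrist14.png

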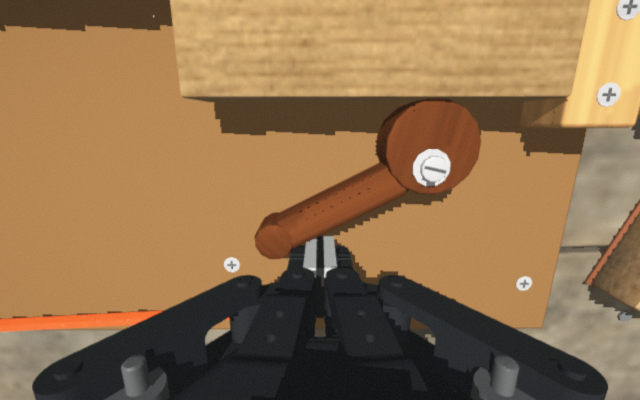

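The lever is near 115 deg and resisting at about 7 N, as expected while the cam nips. I'll keep pushing along the tangent.

Emit:
jog_arm(
  plan=[
    [-1,0.003,0.002,0,0],
    [-1,0.003,0.001,0,0],
    [-1,0,0,0,0],
  ],
)

```text
t: 14.7
position: [0.4541, -0.0744, 0.0208]
eef_rot: [[-0.005, -0.032, -0.999], [-0.002, -0.999, 0.032], [-1.0, 0.002, 0.005]]
ft_force: [-1.7, -4.9, -0.2]
width: -0.0002
```

Emit:
jog_arm(
  plan=[
    [-1,0.003,0.001,0,0],
    [-1,0,0,0,0],
  ],
)

```text
t: 14.9
position: [0.4544, -0.0742, 0.0205]
eef_rot: [[-0.01, -0.032, -0.999], [-0.003, -0.999, 0.032], [-1.0, 0.003, 0.01]]
ft_force: [-8.5, -6.2, 6.5]
width: -0.0005
```

Run:
```python
from h import *
im,_=cams.read_camera('wrist');cv2.imwrite('pics/wrist15.png',im)
```

```text
(no output)
```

View pics/wrist15.png

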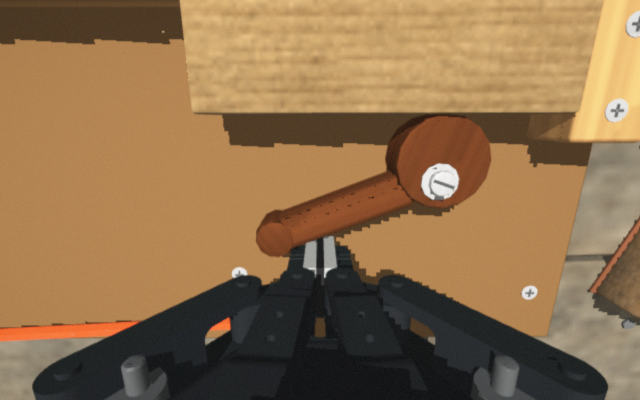

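Emit:
jog_arm(
  plan=[
    [-1,0.003,0.001,0,0],
    [-1,0,0,0,0],
  ],
)

```text
t: 15.15
position: [0.4545, -0.0739, 0.02]
eef_rot: [[-0.016, -0.033, -0.999], [-0.004, -0.999, 0.033], [-1.0, 0.004, 0.016]]
ft_force: [-12.3, -6.9, 10.2]
width: -0.0003
```

Emit:
jog_arm(
  plan=[
    [-1,-0.012,-0.006,0,0],
    [-1,-0.006,-0.008,0,0],
    [-1,0,0,0.04,0],
    [-1,0,0,0.04,0],
    [-1,-0.02,0,0.01,0],
    [-1,0,0,0,0],
    [-1,0,0,0,0],
  ],
)

```text
t: 15.85
position: [0.4244, -0.0851, 0.1113]
eef_rot: [[0.001, -0.031, -1.0], [-0.0, -1.0, 0.031], [-1.0, 0.0, -0.001]]
ft_force: [0.7, 0.1, -1.2]
width: -0.0002
```

Run:
```python
from h import *
im,_=cams.read_camera('wrist');cv2.imwrite('pics/wrist16.png',im)
```

```text
(no output)
```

View pics/wrist16.png

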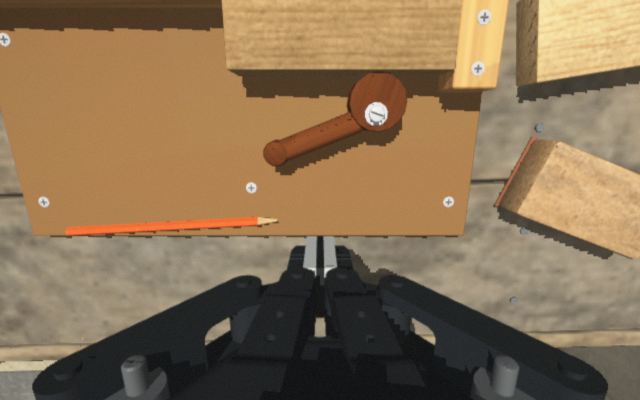

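The lever is over, with its end at (276,152) and the bolt at (376,113). I'll clear the arm for a full top check.

Emit:
jog_arm(
  plan=[
    [-1,0,-0.02,0.03,0],
    [-1,0.0,-0.04,0.03,0],
    [-1,0,-0.045,0.02,0],
    [-1,0,-0.045,0.02,0],
    [-1,0,-0.045,0,0],
    [-1,0,-0.045,0,0],
    [-1,0,-0.045,0,0],
    [-1,0,-0.045,0,0],
    [-1,0,-0.03,0,0],
    [-1,0,0,0,0],
  ],
)

```text
t: 16.9
position: [0.4223, -0.4504, 0.2088]
eef_rot: [[-0.002, -0.037, -0.999], [-0.001, -0.999, 0.037], [-1.0, 0.001, 0.002]]
ft_force: [-0.2, 0.2, 0.4]
width: -0.0001
```

Run:
```python
from h import *
print('wrist16 lever would use old pose; skip')
im,_=cams.read_camera('top');cv2.imwrite('pics/top17.png',im);cv2.imwrite('pics/top17z.png',cv2.resize(im[155:245,270:400],None,fx=6,fy=6,interpolation=cv2.INTER_CUBIC))
a=cv2.imread('pics/top0.png');df=cv2.absdiff(a,im).max(2);m=(df>40).astype(np.uint8)*255;cv2.imwrite('pics/diff17.png',m[100:300])
im,_=cams.read_camera('scene');cv2.imwrite('pics/scene17.png',cv2.resize(im[150:260,260:420],None,fx=5,fy=5))
```

```text
wrist16 lever would use old pose; skip
```

View pics/top17z.png

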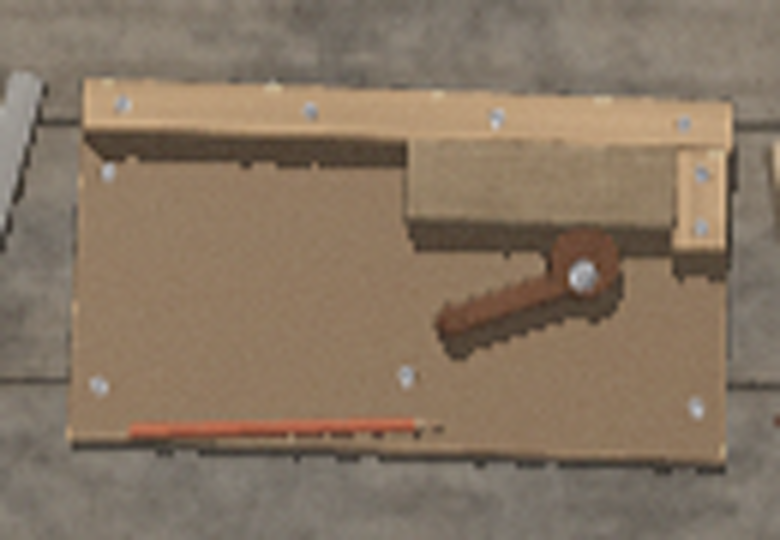

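View pics/diff17.png

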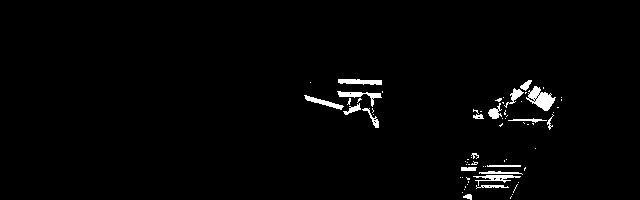

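View pics/scene17.png

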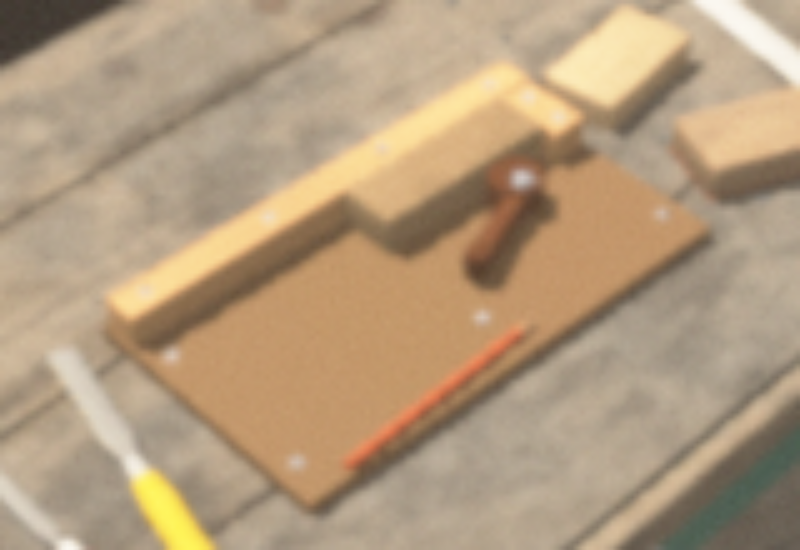

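The top and scene views show the block flush on the fence and stop (zoom columns 408-677). The lever is fully over, running from (583,273) to (450,322). Only the block, the lever and the arm differ from the first picture.

Run:
```python
from h import *
le=zr([(450,321)],.035)[0];pv=zr([(583,273)],.043)[0];v=le-pv
print('joint',np.radians(220)-(np.arctan2(v[1],v[0])+.0285))
from workcell import ticket
print(ticket.job_done())
```

```text
joint 1.897295299594438
the job is handed in; nothing more can be done
None
```

The oak block is against the fence and the end stop, the cam lever is fully over, and I handed the job in at about 17 s of the 56 s allowed.

- **Pushing the block:** I pushed it flat to the fence with two spread fingers, then along the fence with the fingers shut. It met the stop and force built to about 7 N with no further movement. The fingers only pushed, and no view showed the block lifted or tipped.
- **Locking the cam:** I pushed the lever left with the shut fingers until it stopped moving. The force at that hard stop was about 17 N in all (wrist reading). I then withdrew the arm clear of everything.
- **Last checks:** In the last top and scene views the block is flush on the fence and the stop. The lever angle measured 1.90 rad, against an end of travel of 1.9. Comparing the top views before and after showed changes only at the block, the lever and the arm, so the pencil and the other things stayed where they were.

The top and wrist cameras disagreed on positions by about 3–4 mm, and by up to about 10 mm at the lever end and the stop. I therefore relied on contact force for the final seating against the fence and stop, and at the lever's end of travel. No check failed.

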